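# Set out the slide-staining caddy in order of use

## Robot

A 6-joint arm with a two-finger parallel gripper is mounted at the origin on a cart in front of the work surface, level with it; the furniture and walls round the work are solid. World frame = base frame: x ahead of the robot, y to its left, z up, the work surface at z = 0. Lengths are in mm, angles in rad, forces in N, time in s.
With the tool pointing down it reaches from about 350 to 725 mm from the base axis. Payload 6 kg.
Tool frame: the origin (TCP) lies on the centre line of the jaws, within the pads' length; the fingertips stand 8 mm ahead of it and the grasp point (between the pads) lies 11 mm behind it; z points along the fingers, x is the direction in which the jaws open and shut, and the axes are right-handed (so a half turn about z gives the same grasp; the last joint's range is limited). The gripper opens to 85 mm and grips with 20 to 120 N. Pads are 22 mm wide; open, the fingers measure 114 mm over their backs; the gripper's body (76 mm by 85 mm) begins 54 mm behind the grasp point. The pads swing forward as they close: fully open they stand 13 mm farther back than shut.
Start: joints at [-0.773, 0.04, 0.085, 0, -1.615, -0.334], TCP at [268.415, -536.589, 239.261] pointing down, gripper open.
Joint ranges: [-2.56, 2.56], [-1.29, 2.01], [-1.08, 1.49], [-3.29, 1.98], [-2.81, -0.18], [-2.99, 2.99]. Speed limits (rad/s): [2.57, 2.57, 3.01, 3.14, 3.14, 3.14].

## Interface

Orientations are given as a unit quaternion [x, y, z, w].
In Python, from station import robot gives the robot as it stands. Calls block until the motion is done:
- robot.reach(position, orientation): joint-space move of the TCP to a pose.
- robot.movel(position, ori=None, rate=150, f_stop=None): straight line of the TCP; ori=None keeps the orientation; rate is the mean speed in mm/s. With f_stop (N) it stops when the force on the tool has changed by that much, and returns True; else False.
- robot.move_j(angles): joint-space move.
- robot.gripper_open() and robot.clamp(): open the fingers fully, or close them until they stop; the grip force is fixed at half the most.
- robot.wait(seconds).
- robot.inverse_kinematics(position, orientation): joint angles nearest the present ones, or None.
- robot.observe(): the state.
- robot.camera(name): name is "scene" or "top" or "wrist"; returns a dict with "image" (384x512x3 uint8, blue, green, red), "vfov" (degrees; the focal length in pixels is half the picture's height over the tangent of half this angle, whatever the lens; pixels are square), "cx", "cy" (the principal point, pixels), "R" (3x3) and "t" (3): a world point X has camera coordinates R X + t. Camera axes: x right, y down, z forward; pixel columns grow to the right and rows downward; lengths in mm; the calibration is good to about 2 mm. A picture is of the moment at which its call begins. There is no depth.
A pose or a line that the arm cannot do raises robot.IKError and nothing moves.
- robot.close_job(): hands the job in, once; it reports no verdict.
The state is a dict: "t": time; "joint_positions": joint angles; "qd": joint speeds; "joint_efforts": joint torques, N m; "eef_pos": TCP position; "orientation": TCP orientation; "ft_force": force on the tool from outside, world axes, zero at the start; "torque": the same for the moment, N m; "width": finger opening in mm.
Only numpy, scipy, OpenCV 4.12 (cv2) and the standard library are available. Lean on these libraries where they do the work, as an engineer would, in place of code of your own. Each camera call takes 0.05 s, during which the arm holds its last target.

## Task

Set out the staining caddy in order of use, starting from its end nearest the green slide box that stands beside it: press the tall white bottle fully home into the large round pocket at that end of the rear row, the dropper bottle into the small pocket in the middle, and the amber pot into the large pocket at the far end, all upright. Press the bench timer fully home into the square bay in front of the dropper bottle, and lay the petri dish flat in the round recess in front of the amber pot. Leave the slide box where it stands, and let go of everything.

Things in the scene. Friction and masses are not known exactly. Their poses are not given: they have to be found in the camera images.
- caddy: Fixed black case base 190x278 mm, grey insert. Origin on desk, x to back, y left. Rear riser (x>0.014, top z 0.036): round pockets at x 0.05, floor z 0.006: 50 mm wide at y 0.09 and -0.09, 39 mm at y 0. Front deck (top z 0.018), at x -0.05: square bay 65 mm at y 0, floor z 0.011; round recesses 64 mm at y 0.09 and -0.09, floor z 0.014. Spring lugs in pockets and bay: press in with about 10 N.
- tall_bottle: White round plastic bottle, the tallest of the three: 44 mm diameter up to about 90 mm height, 115 mm high over its 33 mm wide blue screw cap, 0.08 to 0.17 kg. Stands upright. Origin: centre of its underside, z up its axis. Goes into a 50 mm pocket, whose three lugs centre and grip it.
- dropper: Small brown dropper bottle with a black collar and rubber bulb: body 33 mm diameter, 70 mm high, collar 24 mm wide at 62 to 77 mm, bulb 13 mm wide up to 102 mm, about 70 g. Stands upright. Origin: centre of its underside, z up its axis. Goes into the 39 mm pocket, whose three lugs centre and grip it.
- pot: Short amber pot with a wide white lid: body 40 mm diameter up to 61 mm, lid 39 mm diameter from 61 to 75 mm height, about 70 g. Stands upright. Origin: centre of its underside, z up its axis. Goes into a 50 mm pocket, whose three lugs centre and grip it.
- bench_timer: White bench timer lying flat, display and keys on top: 62 x 62 mm, 17 mm thick (19 over the keys), 70 g; grasp across two opposite sides. Origin: centre of its underside; own x and y along its sides, z up. Fits the square bay any of four ways round; sides parallel to the caddy's x and y; a lug in each side of the bay holds it up until it is pressed down on the bay's floor.
- dish: Closed pale petri dish lying flat, one solid piece: 14 mm high, base 56 mm diameter, lid 60 mm diameter from 4 to 14 mm height, 22 g. Grasped across its diameter. Origin: centre of its underside, z up.
- slide_case: Closed green microscope slide box, 92 x 101 x 31 mm, standing on the desk clearly to the left or to the right of the caddy (about 0.28 m from its middle); it marks the end of the caddy where the work begins and must stay. (Another green box and another timer far to the right, past the mouse mat, are not meant.) Origin: centre of its underside.
- carton: Plain white carton, 90 x 48 x 26 mm, a bystander that stands on the other side of the caddy from the slide box. Origin: centre of its underside.
Things that resemble listed ones, but are neither listed nor needed, are in the scene too. Leave any yellow look-alike of the tall_bottle alone.

How it is judged:
By the outcome, as a careful person would: the job done as asked, in the order asked, and still so for the second after the job is handed in, with the robot touching nothing.
It also fails if it takes over 122 s, if anything falls off the work surface, if the arm or the gripper's body presses on something with over 40 N, if the wrist force passes 120 N, or if a joint passes its speed limit or range.

## Working session

There is one attempt and no reset: what is moved stays moved. The work goes in short steps, each a Python script; the robot and the scene stay as the last script left them, time stands still between calls to the robot, and variables do not carry over. Pictures are saved under pics/ and viewed, and the job is handed in when it is done.

```bash
ls; mkdir -p pics; python3 - <<'E'
from station import robot
import cv2
print(robot.observe())
for n in ["scene","top","wrist"]:
    c=robot.camera(n); cv2.imwrite(f"pics/{n}0.png",c["image"])
    print(n,c["vfov"],c["cx"],c["cy"],c["R"],c["t"],[k for k in c])
E
```

```text
pics
{'t': 0.0, 'joint_positions': array([-7.73284100e-01,  4.08228573e-02,  8.37855243e-02, -4.64999656e-04,
       -1.61548492e+00, -3.33654857e-01]), 'qd': array([-0.00053192, -0.000386  ,  0.00010388,  0.00077298,  0.0003079 ,
        0.00090836]), 'joint_efforts': array([ 1.72063425e-03, -3.68207574e+01,  3.47420776e+01,  6.93235651e+00,
       -5.35328145e-03, -2.70776144e-05]), 'eef_pos': array([ 268.34958243, -536.29235706,  238.25840909]), 'orientation': array([ 5.25633017e-01,  8.50710957e-01,  4.14855544e-04, -7.91550944e-04]), 'ft_force': array([ 0.33070041, -1.00359923,  0.03063883]), 'torque': array([0.0326163 , 0.00315332, 0.03219664]), 'width': 85.07822944341578}
scene 56.34792366146867 256.21313102832437 189.6676073118371 [[-0.90424072  0.42682962  0.01285315]
 [ 0.29647089  0.64916896 -0.70048888]
 [-0.30733327 -0.62959998 -0.71354756]] [ 476.16372034  -73.90838572 1256.81454291] ['image', 'vfov', 'cx', 'cy', 'R', 't']
top 54.05783103278636 263.88069927195636 193.62617958879517 [[-2.45605522e-03 -9.99996982e-01 -5.62036265e-05]
 [-9.91292148e-01  2.44207530e-03 -1.31658318e-01]
 [ 1.31658058e-01 -2.67645887e-04 -9.91295155e-01]] [ -65.25167991  514.97474937 1138.77025213] ['image', 'vfov', 'cx', 'cy', 'R', 't']
wrist 70.44719908649901 256.6336096889804 193.07088534354224 [[-0.44763259  0.89421519  0.00206531]
 [ 0.86171443  0.43074379  0.26815674]
 [ 0.23890021  0.1218154  -0.96337308]] [599.27318193 -34.19748186 378.9743206 ] ['image', 'vfov', 'cx', 'cy', 'R', 't']
```

View pics/scene0.png

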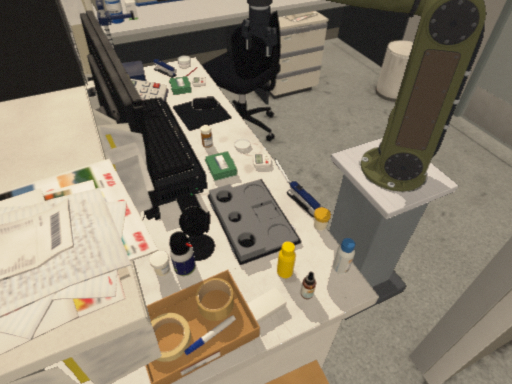

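View pics/top0.png

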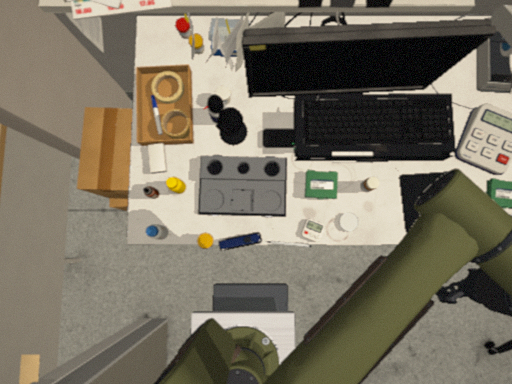

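View pics/wrist0.png

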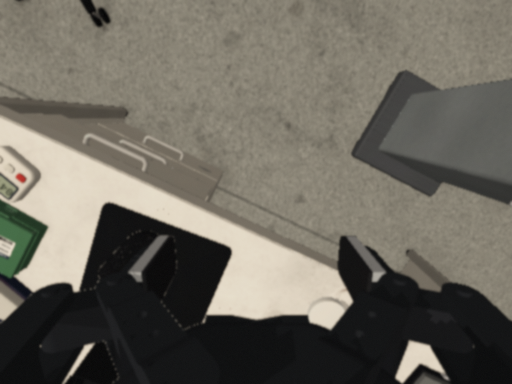

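The top view shows the caddy at about (243,185). The green box is at (320,184), on its right (−y) end, and the carton is at (156,158). I'll enlarge the candidates and cast rays.

```bash
cat > h.py <<'E'
import numpy as np,cv2
from station import robot
def K(c):
    f=c["image"].shape[0]/2/np.tan(np.radians(c["vfov"])/2); return f
def ray(c,u,v,z):
    f=K(c);R=np.array(c["R"]);t=np.array(c["t"])
    d=R.T@np.array([(u-c["cx"])/f,(v-c["cy"])/f,1]); o=-R.T@t
    return (o+d*(z-o[2])/d[2])[:3]
def proj(c,X):
    p=np.array(c["R"])@np.array(X,float)+np.array(c["t"]); f=K(c)
    return np.array([c["cx"]+f*p[0]/p[2],c["cy"]+f*p[1]/p[2]])
def crop(c,n,u0,u1,v0,v1,s):
    cv2.imwrite("pics/"+n+".png",cv2.resize(c["image"][v0:v1,u0:u1],None,fx=s,fy=s,interpolation=cv2.INTER_CUBIC))
E
python3 - <<'E'
from h import *
c=robot.camera("top"); s=robot.camera("scene")
crop(c,"t1",130,390,140,255,3); crop(s,"s1",140,370,110,310,3)
for n,u,v,z in [("tall",153,231,115),("drop",150,192,102),("pot",371,184,75),("timer",312,230,19),("dish",347,222,14),("slide",320,184,31),("orange",205,240,60),("carton",156,158,26),("cad",243,185,20)]: print(n,ray(c,u,v,z).round())
E
```

```text
tall [397. 251. 115.]
drop [511. 268. 102.]
pot [ 538. -390.   75.]
timer [ 402. -216.   19.]
dish [ 427. -327.   14.]
slide [ 545. -243.   31.]
orange [372. 110.  60.]
carton [631. 276.  26.]
cad [544.  -1.  20.]
```

View pics/t1.png

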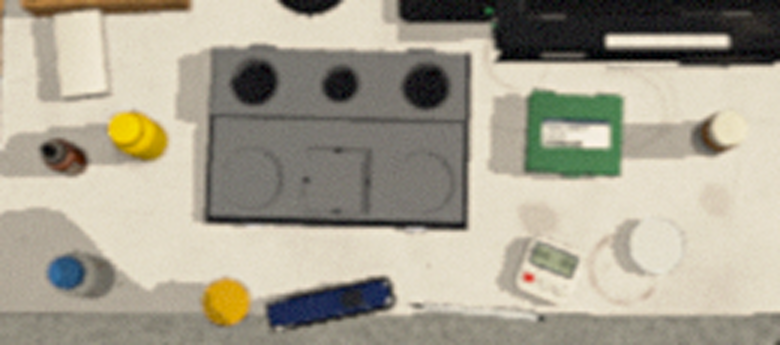

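View pics/s1.png

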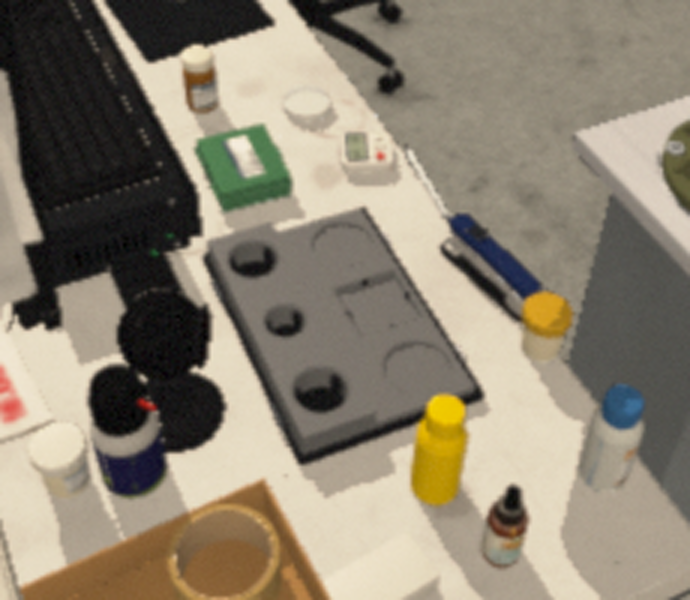

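Candidates:
- **Pots:** scene (206,135) is amber with a white lid and fits. (160,262) is a white pot and (321,215) a pale pot with an orange lid, so neither fits.
- **Bottles:** (345,255) is white with a blue cap and fits. (287,260) is the yellow look-alike.
- **Dropper:** scene (308,285).
- **Timer:** scene (262,160), near the slide box. The other one is past the mat.
- **Dish:** scene (243,146).

The slide box is at the −y end, so tall goes to −y and pot and dish to +y. Next I'll measure them.

```bash
python3 - <<'E'
from h import *
c=robot.camera("top"); s=robot.camera("scene")
for nm,q in (("topf",c),("scf",s)): np.save(nm+".npy",q,allow_pickle=True)
def blobs(c,lo,hi,box,mina=8,hsv=True):
    im=cv2.cvtColor(c["image"],cv2.COLOR_BGR2HSV) if hsv else c["image"]
    m=cv2.inRange(im,np.array(lo),np.array(hi)); M=np.zeros_like(m);u0,u1,v0,v1=box;M[v0:v1,u0:u1]=m[v0:v1,u0:u1]
    n,l,st,ce=cv2.connectedComponentsWithStats(M)
    return [(st[i][:5].tolist(),ce[i].round(2)) for i in range(1,n) if st[i][4]>=mina],M
# pockets in top: dark
g=c["image"].max(2)
print(g[165:175,205:285:4])
b,M=blobs(c,(0,0,0),(255,255,60),(203,284,158,178)); 
for x in b: print("pocket",x,ray(c,*x[1],36).round(1))
b,_=blobs(c,(95,100,60),(125,255,255),(140,170,215,245))
for x in b: print("cap",x,ray(c,*x[1],115).round(1))
b,_=blobs(s,(95,100,60),(125,255,255),(330,360,232,262))
for x in b: print("cap scene",x,ray(s,*x[1],108).round(1))
b,_=blobs(c,(40,80,30),(85,255,255),(300,345,165,205))
for x in b: print("box",x,ray(c,*x[1],31).round(1))
for nm,box in (("t2",(130,180,140,255)),("t3",(295,390,165,255))):
    u0,u1,v0,v1=box
    crop(c,nm,u0,u1,v0,v1,6 if nm=="t3" else 5)
crop(c,"t4",195,295,145,225,7)
E
```

```text
[[121  52  23  16  42 124 121 121 114  30  14 101 123 120 122  79  17  31
   48 117]
 [125  34  37  30  35 120 120 120  97  10  16  89 127 123 127  60  22  17
   30 120]
 [122  25  25  26  33 122 121 121  81  18  24  81 123 118 121  36  34  28
   32 120]
 [119  27  28  27  26 118 122 117  75  28  28  81 120 120 118  30  25  24
   18 119]
 [121  23  23  25  46 120 123 122  82  31  24  88 124 121 121  25  33  29
   29 121]
 [126  29  26  24  64 123 118 123  89  24  21  97 121 124 120  35  29  21
   26 118]
 [123  39  23  19  87 120 119 117 105  25  19 107 127 125 128  44  27  30
   26 121]
 [123  62  23  17 105 123 118 117 116  31  26 123 119 118 123  65  24  29
   35 123]
 [121  88  20  38 121 122 126 121 120  64  69 124 118 128 122  93  25  20
   52 120]
 [122 115  57  73 119 119 120 122 120 107 109 125 125 123 123 112  26  27
   83 125]]
pocket ([207, 161, 15, 14, 157], array([214.64, 167.41])) [598.   87.9  36. ]
pocket ([238, 163, 11, 11, 92], array([243.15, 167.9 ])) [596.2  -1.6  36. ]
pocket ([265, 162, 14, 14, 161], array([271.63, 168.53])) [594. -91.  36.]
cap ([146, 225, 12, 10, 89], array([151.74, 229.9 ])) [400.1 254.8 115. ]
cap scene ([341, 238, 14, 14, 151], array([347.27, 244.75])) [399.6 259.4 108. ]
box ([306, 171, 31, 27, 525], array([320.88, 184.22])) [ 544.5 -245.3   31. ]
```

View pics/t3.png

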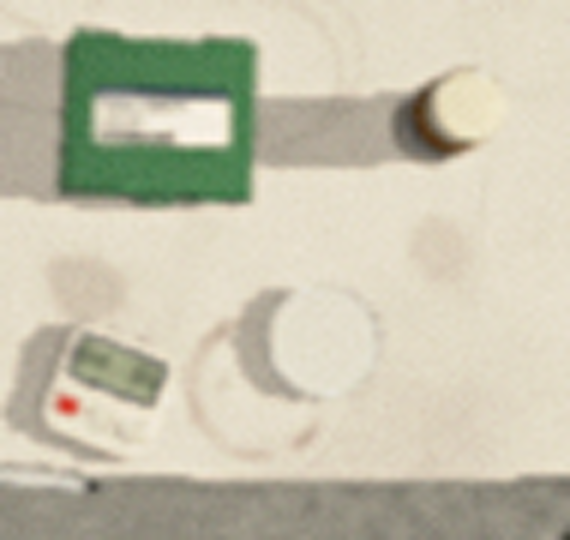

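View pics/t4.png

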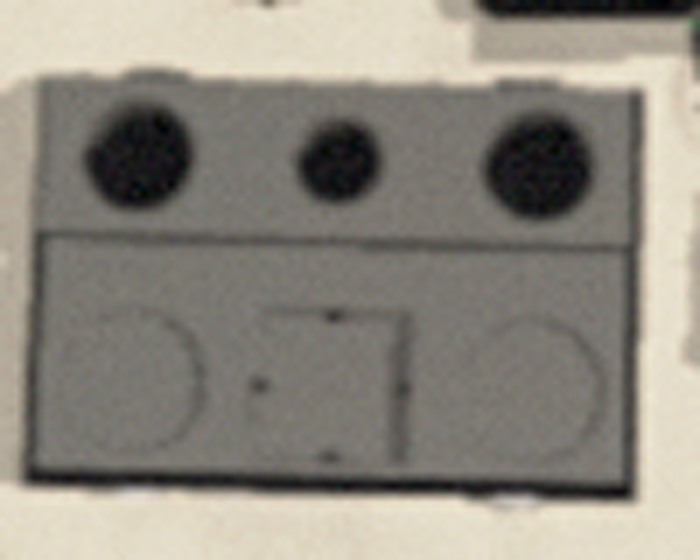

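View pics/t2.png

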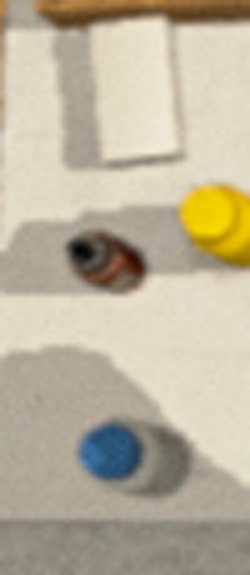

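The pockets triangulate 179 mm apart against 180, so the caddy is at about (546,−0.5) with yaw −0.022. Next I'll take a wrist look above the timer and dish.

```bash
cat >> h.py <<'E'
from scipy.spatial.transform import Rotation as Ro
def Q(a): return (Ro.from_euler('z',a)*Ro.from_euler('x',np.pi)).as_quat()
def ik(p,a):
    """best of a, a+pi: joint 6 margin"""
    best=None
    for k in (0,np.pi,-np.pi):
        try: q=robot.inverse_kinematics(p,Q(a+k))
        except Exception: q=None
        if q is not None:
            q=np.array(q)
            if best is None or abs(q[5])<abs(best[0][5]): best=(q,a+k)
    return best
def st():
    o=robot.observe(); return o["t"].__round__(2) if hasattr(o["t"],"__round__") else o["t"],np.round(o["eef_pos"],1),np.round(o["ft_force"],1),round(float(o["width"]),1)
def look(n):
    c=robot.camera("wrist"); np.save(n+".npy",c,allow_pickle=True); cv2.imwrite("pics/"+n+".png",c["image"]); return c
E
python3 - <<'E'
from h import *
c=robot.camera("wrist");o=robot.observe()
C=-np.array(c["R"]).T@c["t"]; Rt=Ro.from_quat(o["orientation"]).as_matrix()
print("cam in tool",Rt.T@(C-o["eef_pos"]), "axes in tool",(Rt.T@np.array(c["R"]).T).round(3))
for p in [(400,-270,240),(402,-216,60),(430,-330,60),(538,-400,60),(400,250,60),(500,265,60),(596,-90,80),(596,90,80),(496,0,30)]:
    for a in (0,np.pi/2,np.pi,-np.pi/2):
        q=robot.inverse_kinematics(p,Q(a)); print(p,round(a,2),None if q is None else np.round(q,2))
E
```

```text
cam in tool [  -0.13464733  -68.58209058 -134.56096506] axes in tool [[ 1.     0.     0.001]
 [-0.     0.963  0.268]
 [-0.001 -0.268  0.963]]
(400, -270, 240) 0 [-0.17 -0.28 -0.2   0.   -1.64 -2.97]
(400, -270, 240) 1.57 [-0.17 -0.28 -0.2   0.   -1.64 -1.4 ]
(400, -270, 240) 3.14 [-0.17 -0.28 -0.2   0.   -1.64  0.17]
(400, -270, 240) -1.57 [-0.17 -0.28 -0.2   0.   -1.64  1.75]
(402, -216, 60) 0 None
(402, -216, 60) 1.57 [-0.05 -0.31 -0.56  0.   -1.32 -1.52]
(402, -216, 60) 3.14 [-0.05 -0.31 -0.56  0.   -1.32  0.05]
(402, -216, 60) -1.57 [-0.05 -0.31 -0.56  0.   -1.32  1.62]
(430, -330, 60) 0 [-0.28 -0.06 -0.34  0.   -1.29 -2.86]
(430, -330, 60) 1.57 [-0.28 -0.06 -0.34  0.   -1.29 -1.29]
(430, -330, 60) 3.14 [-0.28 -0.06 -0.34  0.   -1.29  0.28]
(430, -330, 60) -1.57 [-0.28 -0.06 -0.34  0.   -1.29  1.85]
(538, -400, 60) 0 [-0.34  0.27  0.02  0.   -1.31 -2.8 ]
(538, -400, 60) 1.57 [-0.34  0.27  0.02  0.   -1.31 -1.23]
(538, -400, 60) 3.14 [-0.34  0.27  0.02  0.   -1.31  0.34]
(538, -400, 60) -1.57 [-0.34  0.27  0.02  0.   -1.31  1.91]
(400, 250, 60) 0 [ 0.99 -0.26 -0.52  0.   -1.31  2.
[... 386 characters left out ...]
.28  0.   -1.29  0.73]
(596, -90, 80) 0 [ 0.18  0.09 -0.16  0.   -1.33  2.96]
(596, -90, 80) 1.57 [ 0.18  0.09 -0.16  0.   -1.33 -1.75]
(596, -90, 80) 3.14 [ 0.18  0.09 -0.16  0.   -1.33 -0.18]
(596, -90, 80) -1.57 [ 0.18  0.09 -0.16  0.   -1.33  1.39]
(596, 90, 80) 0 [ 0.48  0.09 -0.16  0.   -1.33  2.66]
(596, 90, 80) 1.57 [ 0.48  0.09 -0.16  0.   -1.33 -2.05]
(596, 90, 80) 3.14 [ 0.48  0.09 -0.16  0.   -1.33 -0.48]
(596, 90, 80) -1.57 [ 0.48  0.09 -0.16  0.   -1.33  1.09]
(496, 0, 30) 0 [ 0.41 -0.17 -0.5   0.   -1.24  2.73]
(496, 0, 30) 1.57 [ 0.41 -0.17 -0.5   0.   -1.24 -1.98]
(496, 0, 30) 3.14 [ 0.41 -0.17 -0.5   0.   -1.24 -0.41]
(496, 0, 30) -1.57 [ 0.41 -0.17 -0.5   0.   -1.24  1.16]
```

```bash
python3 - <<'E'
from h import *
robot.reach((380,-270,240),Q(np.pi/2)); print(st()); c=look("w1")
robot.reach((475,0,240),Q(np.pi/2)); print(st()); c=look("w2")
E
```

```text
(1.52, array([ 380. , -270.4,  240.2]), array([-0.4, -0.4, -0.1]), 85.4)
(2.67, array([475. ,  -0.9, 240.1]), array([-0.1, -0.5, -0.3]), 85.4)
```

View pics/w1.png

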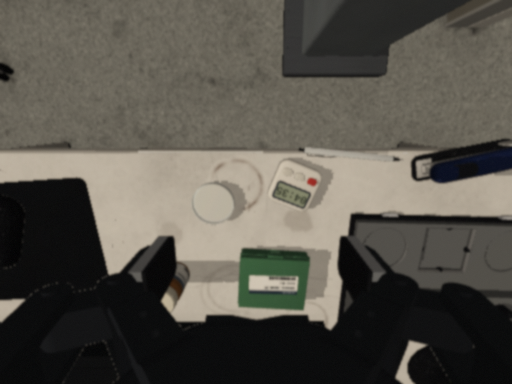

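View pics/w2.png

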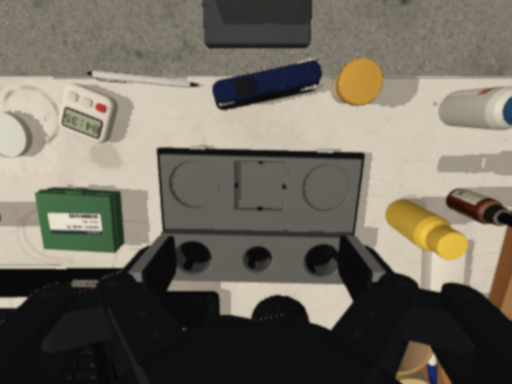

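```bash
python3 - <<'E'
from h import *
L=lambda n:np.load(n+".npy",allow_pickle=True).item()
w1,w2=L("w1"),L("w2")
crop(w1,"w1c",180,340,145,235,5); crop(w2,"w2c",150,370,140,285,3.6.__float__())
# pockets in w2
g=cv2.GaussianBlur(w2["image"].max(2),(3,3),0)
M=np.zeros_like(g);M[236:285,165:345]=(g[236:285,165:345]<45)*255
n,l,s,ce=cv2.connectedComponentsWithStats(M)
for i in range(1,n):
    if s[i][4]>60: print("pk",s[i],ce[i],ray(w2,*ce[i],36).round(1))
# bay lug marks
M=np.zeros_like(g);M[155:230,165:360]=(g[155:230,165:360]<50)*255
n,l,s,ce=cv2.connectedComponentsWithStats(M)
for i in range(1,n):
    if s[i][4]>2 and s[i][4]<60: print("lug",s[i],ce[i].round(1),ray(w2,*ce[i],17).round(1))
# timer / dish : white vs desk?
for p in [(296,185),(214,203),(250,230),(240,170)]: print(p,w1["image"][p[1],p[0]])
E
```

```text
pk [ 165  236   46   49 1177] [183.14018692 256.73152082] [ 592.1 -102.9   36. ]
pk [305 236  40  47 881] [326.3291714  257.30192963] [593.1  95.1  36. ]
pk [246 247  25  22 372] [256.29569892 256.25806452] [591.5  -1.8  36. ]
lug [235 183   3   5  13] [236. 185.] [494.7 -29.2  17. ]
lug [283 186   2   2   4] [283.5 186.5] [496.9  35.2  17. ]
lug [258 207   4   3  11] [259.4 208.1] [527.7   2.5  17. ]
(296, 185) [149 167 178]
(214, 203) [160 177 185]
(250, 230) [161 179 189]
(240, 170) [156 173 184]
```

View pics/w1c.png

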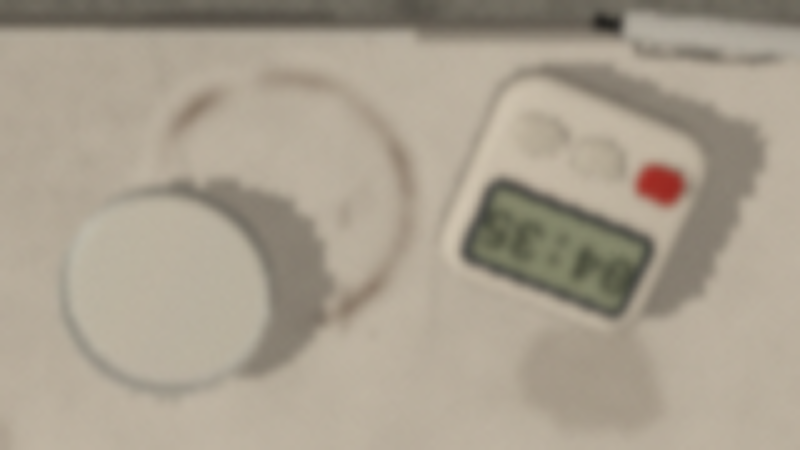

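View pics/w2c.png

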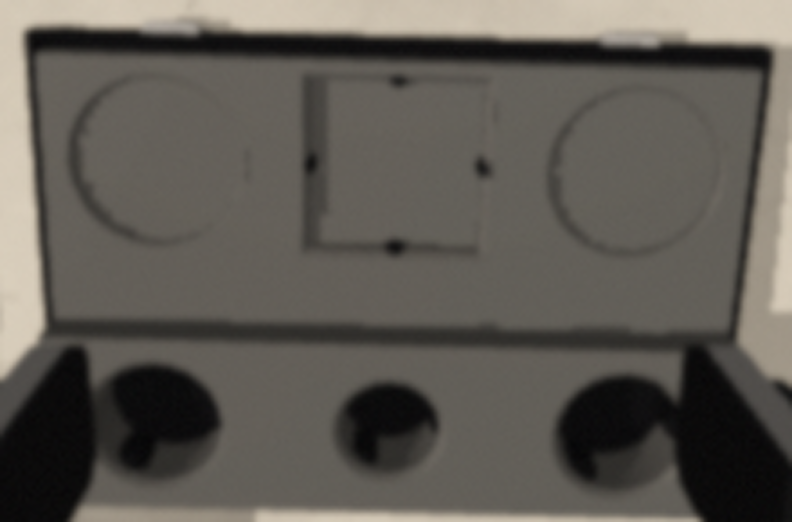

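```bash
python3 - <<'E'
from h import *
L=lambda n:np.load(n+".npy",allow_pickle=True).item()
w1,w2=L("w1"),L("w2")
f=lambda u,v:((u+.5)/3.6-.5+150,(v+.5)/3.6-.5+140)
for n,u,v,z in [("bay(lugs)",397,165,17),("pkM",387,428,36),("pk-",156,420,36),("pk+",620,433,36),("rec-",159,160,18),("rec+",633.5,171,18),("lugF",400,81,17),("lugB",394,247,17),("lug-",311,163,17),("lug+",483,167,17)]:
    print(n,ray(w2,*f(u,v),z).round(1))
g=lambda u,v:((u+.5)/5-.5+180,(v+.5)/5-.5+145)
print("dish",ray(w1,*g(167,290),12).round(1), ray(w1,*g(63,290),8)[:2],ray(w1,*g(271,290),8)[:2])
# timer LCD corners (18?) and outline corners
P=[(498,182),(652,240),(620,315),(468,258)]
X=[ray(w1,*g(*p),17.5)[:2] for p in P]; print("lcd",np.round(X,1))
print("lcd ang",[np.degrees(np.arctan2(*(X[j]-X[i])[::-1])).round(1) for i,j in((0,1),(3,2),(0,3),(1,2))])
# outline sides: left line (505,85)-(450,225); right (703,165)-(632,320); top (545,72)-(690,135); bottom (455,265)-(605,328)
def ln(a,b): return np.cross([*a,1],[*b,1])
l,r,t,b=[ln(ray(w1,*g(*p),15)[:2],ray(w1,*g(*q),15)[:2]) for p,q in (((500,90),(448,222)),((704,168),(635,318)),((545,70),(690,132)),((458,267),(605,328)))]
c=[np.cross(i,j) for i,j in((l,t),(t,r),(r,b),(b,l))]; c=np.array([k[:2]/k[2] for k in c]); print("corners",c.round(1),"ctr",c.mean(0),"sides",np.linalg.norm(c-np.roll(c,-1,0),axis=1))
t=robot.camera("top")
h=lambda u,v:((u+.5)/6-.5+295,(v+.5)/6-.5+165)
print("top timer",ray(t,*h(110,390),15).round(1),"top dish",ray(t,*h(323,341),12).round(1),"potlid",ray(t,*h(470,104),75).round(1))
E
```

```text
bay(lugs) [495.4   3.2  17. ]
pkM [595.   -0.6  36. ]
pk- [591.5 -89.3  36. ]
pk+ [597.2  89.2  36. ]
rec- [493.2 -86.   18. ]
rec+ [497.6  92.1  18. ]
lugF [463.6   4.2  17. ]
lugB [528.    2.1  17. ]
lug- [494.6 -29.2  17. ]
lug+ [496.2  35.6  17. ]
dish [ 426.4 -331.6   12. ] [ 427.63852006 -361.72267769] [ 427.60957363 -302.91345874]
lcd [[ 394.1 -240.3]
 [ 410.3 -197.9]
 [ 431.8 -205.6]
 [ 415.4 -248. ]]
lcd ang [np.float64(69.1), np.float64(68.8), np.float64(-19.9), np.float64(-19.7)]
corners [[ 360.6 -236.8]
 [ 383.8 -181.7]
 [ 439.1 -203.1]
 [ 415.9 -257.1]] ctr [ 399.84243503 -219.67977451] sides [59.78087795 59.2578696  58.84690419 58.92947446]
top timer [ 403.5 -219.6   15. ] top dish [ 428.9 -332.1   12. ] potlid [ 544.2 -395.8   75. ]
```

```bash
python3 - <<'E'
from h import *
w1=np.load("w1.npy",allow_pickle=True).item()
print("pen",ray(w1,304,150,5),ray(w1,398,159,5),"edge",ray(w1,250,151,0))
a=1.195; p=(401,-219.7)
robot.reach((*p,60),Q(a)); print(st())
r=robot.movel((*p,-4),rate=40,f_stop=4); print(r,st())
E
```

```text
pen [ 353.96235092 -206.63388103    5.        ] [366.09468252 -77.80161005   5.        ] edge [ 355.94317391 -279.7705916     0.        ]
(3.89, array([ 402. , -219.6,   61.2]), array([-0.6, -0.4, -0.2]), 85.2)
False (5.64, array([ 401.2, -219.7,   -3.8]), array([ 0.7, -0.7, -0.7]), 85.2)
```

```bash
python3 - <<'E'
from h import *
p=(401,-219.7)
robot.movel((*p,40),rate=150)
robot.reach((*p,40),Q(1.195+np.pi/2)); robot.movel((*p,10.5),rate=80); print(st())
robot.clamp(); print(st()); c=look("w3")
robot.gripper_open(); robot.movel((*p,40),rate=150)
robot.reach((*p,40),Q(1.195)); robot.movel((*p,10.5),rate=80)
robot.clamp(); print(st()); c=look("w4")
E
```

```text
(8.0, array([ 400.9, -219.8,   10.4]), array([ 0.8, -0.3,  0.9]), 85.7)
(8.35, array([ 401.8, -219.9,   11.7]), array([-0.9,  2.2,  5.3]), 60.2)
(11.39, array([ 401.8, -219.9,   11.7]), array([-0.2,  1.2,  4.8]), 60.0)
```

View pics/w4.png

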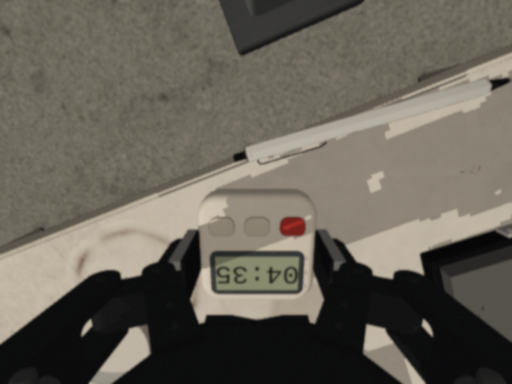

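The timer is held square: display (257,272), pads on both sides. The top and wrist views differ by 2–3 mm, so I'll view the bay with the hand turned both ways, which cancels camera bias.

```bash
python3 - <<'E'
from h import *
e=st()[1]
robot.movel((e[0],e[1],150),rate=200)
robot.reach((411,2,150),Q(-np.pi/2)); print(st()); robot.wait(.2); b=look("w6")
robot.reach((581,2,150),Q(np.pi/2)); robot.wait(.2); print(st()); a=look("w5")
crop(a,"w5c",170,345,50,200,4.5.__float__());crop(b,"w6c",170,345,50,200,4.5.__float__())
E
```

```text
(14.79, array([411. ,   1.9, 149.9]), array([-0.3, -1.1, -1. ]), 60.2)
(17.77, array([581. ,   2. , 150.1]), array([ 0.1,  0.2, -1.4]), 59.9)
```

View pics/w5c.png

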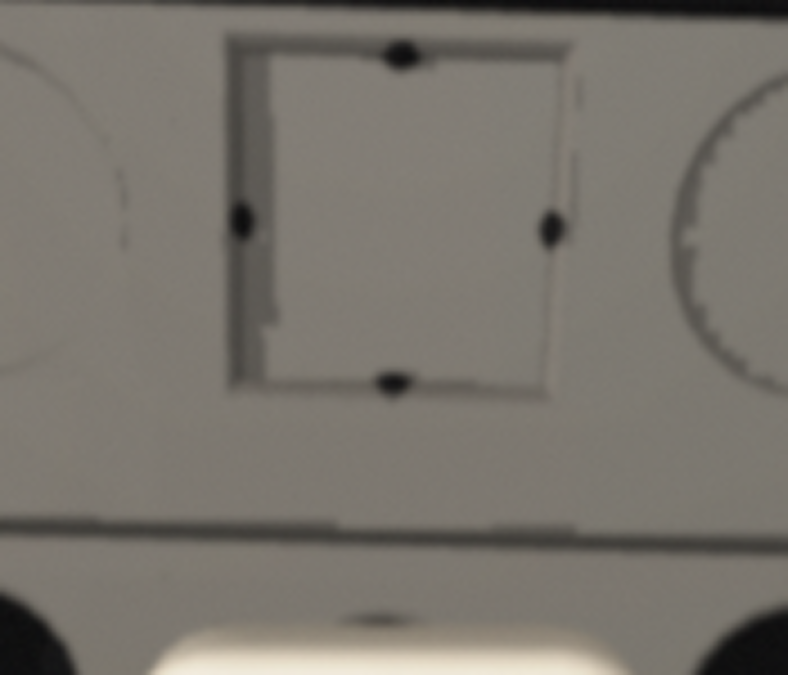

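View pics/w6c.png

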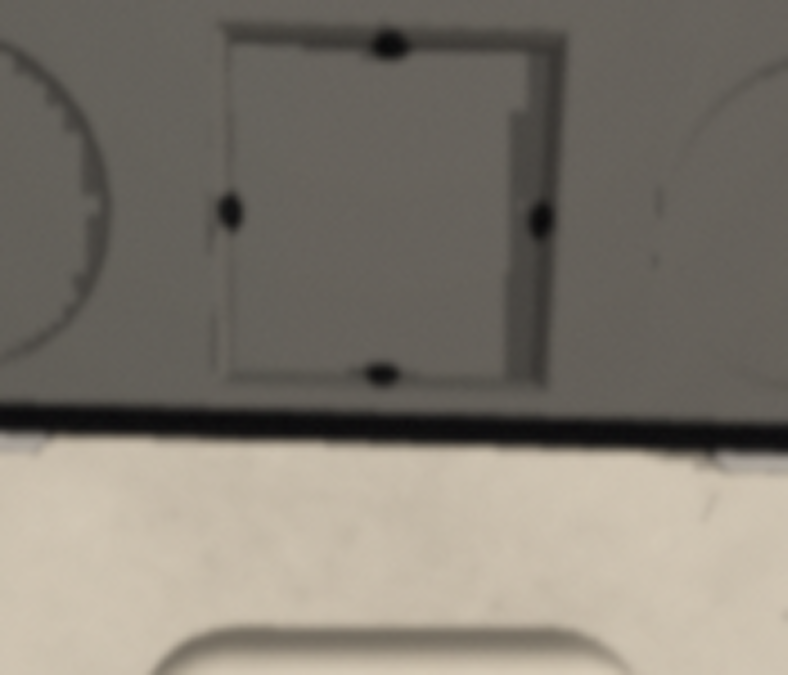

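```bash
python3 - <<'E'
from h import *
L=lambda n:np.load(n+".npy",allow_pickle=True).item()
f=lambda u,v:((u+.5)/4.5-.5+170,(v+.5)/4.5-.5+50)
for z in (14,17):
  R=[]
  for n,P in (("w5",[(402,55),(394,384),(241,220),(551,230)]),("w6",[(389,45),(382,374),(230,211),(541,219)])):
    X=np.array([ray(L(n),*f(*p),z)[:2] for p in P]); c=X.mean(0); R.append(c)
    d=X[1]-X[0]; e=X[3]-X[2]; print(n,z,c.round(2),"mid",((X[0]+X[1])/2).round(1),((X[2]+X[3])/2).round(1),np.linalg.norm(d).round(1),np.linalg.norm(e).round(1),"yaw",np.arctan(d[1]/d[0]).round(4),-np.arctan(e[0]/e[1]).round(4))
  print("bay",np.mean(R,0),"bias",(R[0]-R[1])/2)
# riser line
for n,P in (("w5",[(0,524),(788,545)]),):
  X=[ray(L(n),*f(*p),18)[:2] for p in P]; d=X[1]-X[0]; print("riser yaw",-np.arctan(d[0]/d[1]),X)
X=[ray(L("w6"),*f(*p),10)[:2] for p in [(0,404),(788,425)]]; d=X[1]-X[0]; print("front yaw",-np.arctan(d[0]/d[1]),X)
E
```

```text
w5 14 [496.39   2.86] mid [496.4   3. ] [496.4   2.7] 65.3 65.0 yaw -0.0238 -0.03
w6 14 [496.43   2.84] mid [496.4   2.9] [496.4   2.8] 65.0 65.0 yaw -0.024 -0.0245
bay [496.40885792   2.84675815] bias [-0.01890786  0.00879046]
w5 17 [496.57   2.84] mid [496.6   3. ] [496.6   2.7] 64.6 64.3 yaw -0.0238 -0.03
w6 17 [496.22   2.82] mid [496.2   2.8] [496.2   2.8] 64.3 64.3 yaw -0.024 -0.0245
bay [496.39662304   2.83132772] bias [0.17193078 0.00947188]
riser yaw -0.02658591709012747 [array([559.02144857, -84.45234706]), array([563.64618701,  89.46111112])]
front yaw -0.026343976500498238 [array([457.25719427,  88.05484998]), array([452.66201795, -86.33466354])]
```

The two views agree to within 0.4 mm: bay centre (496.4, 2.8), yaw −0.026, lug span 65 as expected. Now I'll seat the timer.

```bash
cat >> h.py <<'E'
YAW=-0.0262; ORG=np.array([546.4,1.53])
def cad(x,y):
    return ORG+np.array([[np.cos(YAW),-np.sin(YAW)],[np.sin(YAW),np.cos(YAW)]])@np.array([x,y],float)
def press(p,z0,z1,f,rate=25):
    r=robot.movel((*p,z1),rate=rate,f_stop=f); print("press",r,st()); return r
E
python3 - <<'E'
from h import *
p=cad(-50,0); print(p)
robot.reach((*p,60),Q(np.pi/2+YAW)); print(st())
robot.movel((*p,32),rate=100)
press(p,32,18,18)
E
```

```text
[496.41716002   2.83985013]
(18.38, array([496.5,   2.8,  60.5]), array([ 0.6, -0.7,  0.3]), 60.0)
press True (19.26, array([496.7,   2.9,  22.7]), array([-1.1,  0.8,  4.1]), 60.2)
```

```bash
python3 - <<'E'
from h import *
p=cad(-50,0)
robot.gripper_open(); robot.movel((*p,60),rate=200); robot.clamp()
# closed tips 8 ahead of TCP; timer top 28(30 keys) -> tip contact TCP z ~36-38
q=cad(-50,0)
robot.movel((*q,46),rate=100)
press(q,46,30,22); 
e=st()[1]; robot.movel((*q,100),rate=200); 
robot.gripper_open(); robot.reach((581,2,150),Q(np.pi/2)); print(st()); a=look("w7"); crop(a,"w7c",150,365,30,200,3.5.__float__())
E
```

```text
press True (21.52, array([496.8,   2.9,  36.2]), array([-2.2,  1. ,  3.8]), -0.0)
(23.26, array([581.3,   2. , 149.5]), array([-0.3,  0. , -0.2]), 85.5)
```

View pics/w7c.png

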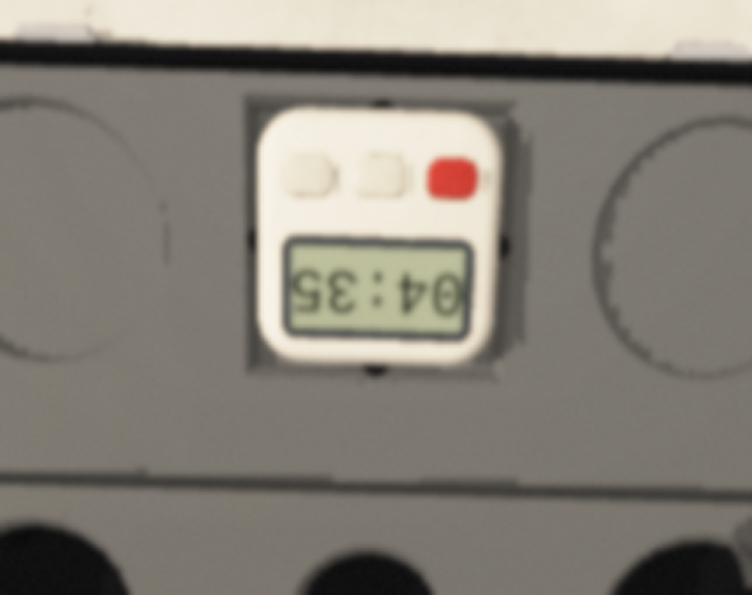

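The timer is seated: press contact put the fingertip at z 28.2 against an expected top of 28, and it sits square in the bay at (375,240) in the crop. Next is the dish.

```bash
python3 - <<'E'
from h import *
p=(428,-331.8)
robot.reach((*p,60),Q(np.pi)); robot.movel((*p,8),rate=100); robot.clamp(); print(st()); look("w8")
e=st()[1]
robot.movel((p[0],p[1],80),rate=200); print(st())
q=cad(-50,90); robot.reach((*q,80),Q(np.pi+YAW)); robot.movel((*q,32),rate=120)
press(q,0,e[2]+13.0,6,rate=20)
robot.gripper_open(); robot.movel((*q,80),rate=200); print(st())
robot.reach((581,92,150),Q(np.pi/2)); look("w9")
E
```

```text
(26.27, array([ 429. , -332.3,    9.6]), array([-0.4,  1. ,  5.9]), 57.2)
(26.82, array([ 428.1, -331.6,   80.4]), array([ 0. , -0. , -0.3]), 56.8)
press True (29.42, array([498.9,  92.9,  23.6]), array([-0.8, -1.1,  3.6]), 56.7)
(30.25, array([499.1,  93.1,  80.9]), array([-0.5, -0.2, -0.7]), 85.3)
```

View pics/w8.png

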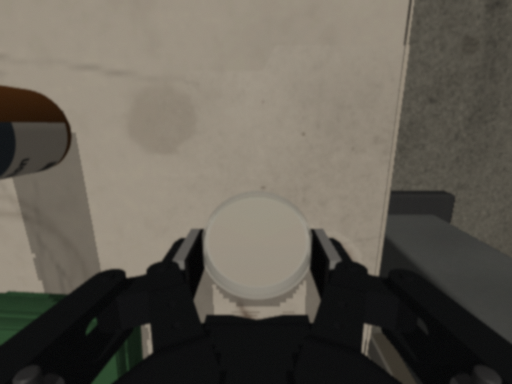

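View pics/w9.png

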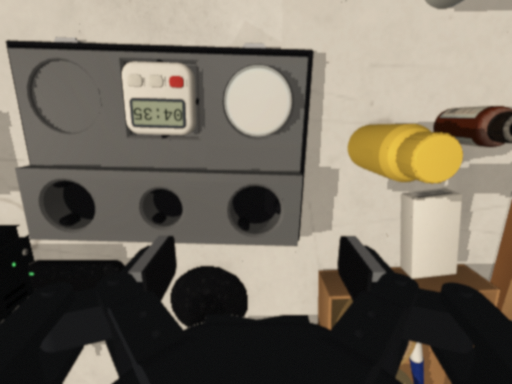

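The dish sits in the recess, centre (258,101). Its TCP height was 14.0 mm above the grasp height, which matches the recess floor. Now I'll view the dropper and tall bottle from above.

```bash
python3 - <<'E'
from h import *
robot.reach((540,240,230),Q(np.pi/2)); print(st()); a=look("w10")
g=lambda n,z:print(n)
print(ray(a,*proj(a,(511,268,102)),102), proj(a,(511,266,102)),proj(a,(400,256,115)))
E
```

```text
(32.33, array([539.7, 240.3, 229.8]), array([-0.1, -0.6, -0.7]), 85.4)
[511. 268. 102.] [283.496919   160.10490586] [276.54259232  26.62849726]
```

View pics/w10.png

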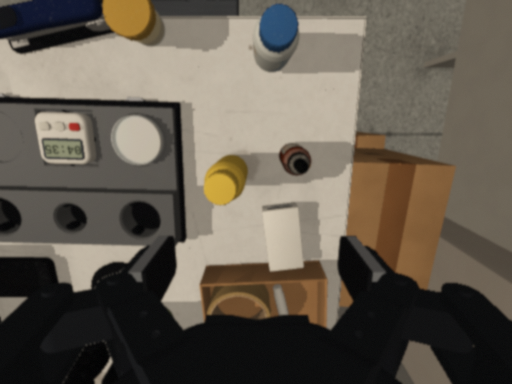

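```bash
python3 - <<'E'
from h import *
a=np.load("w10.npy",allow_pickle=True).item()
crop(a,"w10d",265,325,130,190,10); crop(a,"w10t",240,310,0,80,7)
E
```

```text
(no output)
```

View pics/w10d.png

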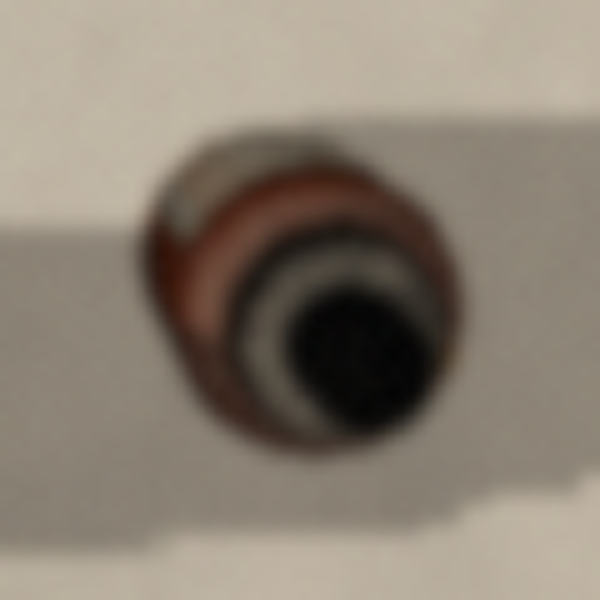

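View pics/w10t.png

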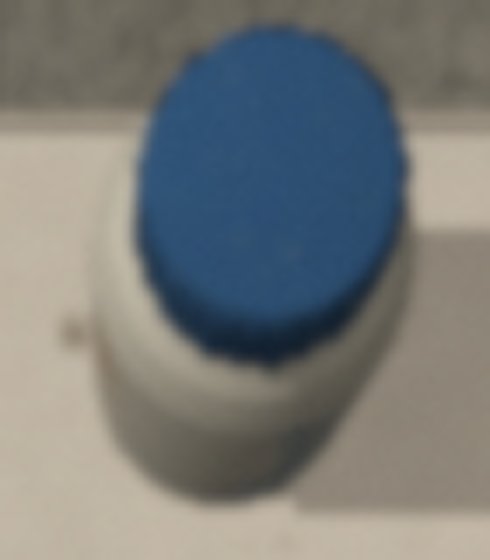

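```bash
python3 - <<'E'
from h import *
a=np.load("w10.npy",allow_pickle=True).item()
d=lambda u,v:((u+.5)/10-.5+265,(v+.5)/10-.5+130)
t=lambda u,v:((u+.5)/7-.5+240,(v+.5)/7-.5)
print("collar",ray(a,*d(340,334),77).round(1),"body",ray(a,*d(321,312),64).round(1),"bulb",ray(a,*d(365,358),98).round(1),"collar w",np.linalg.norm(ray(a,*d(235,334),77)-ray(a,*d(445,334),77)))
print("cap",ray(a,*t(272,175),115).round(1),"w",np.linalg.norm(ray(a,*t(138,175),115)-ray(a,*t(406,175),115)))
E
```

```text
collar [517.8 284.6  77. ] body [517.5 284.4  64. ] bulb [516.8 283.9  98. ] collar w 22.353574504747254
cap [398.5 257.5 115. ] w 31.09683626080098
```

```bash
python3 - <<'E'
from h import *
p=(517.6,284.4)
robot.reach((*p,170),Q(np.pi)); robot.movel((*p,43),rate=150); print(st()); robot.clamp(); e=st(); print(e)
robot.movel((*p,150),rate=200)
q=cad(50,0); robot.reach((*q,130),Q(np.pi/2+YAW)); print(st()); look("w11")
robot.movel((*q,85),rate=150)
press(q,0,e[1][2]+1,22,rate=25)
E
```

```text
(34.72, array([518.2, 284.8,  44.3]), array([0.2, 0.7, 0.9]), 85.2)
(35.26, array([517.9, 284.6,  43.6]), array([0.1, 0.3, 2. ]), 30.2)
(37.08, array([596.1,   0.8, 129.2]), array([-0.1,  1. ,  0.4]), 30.4)
press True (38.98, array([5.97e+02, 5.00e-01, 4.96e+01]), array([-2.2,  1.1,  4.6]), 30.4)
```

View pics/w11.png

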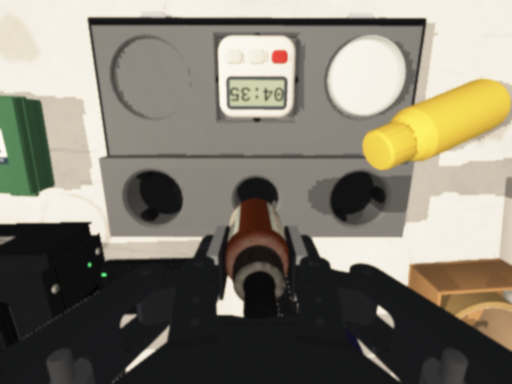

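```bash
python3 - <<'E'
from h import *
q=cad(50,0); robot.gripper_open(); robot.movel((*q,150),rate=200)
p=(399.2,257.3)
robot.reach((*p,180),Q(np.pi/2)); robot.movel((*p,57.5),rate=150); print(st()); robot.clamp(); e=st(); print(e); 
robot.movel((*p,180),rate=200); look("w12")
q=cad(50,-90); robot.reach((*q,190),Q(np.pi/2+YAW)); print(st()); 
robot.movel((*q,98),rate=150); look("w13")
E
```

```text
(42.41, array([399.8, 257.6,  58.5]), array([-0.6, -0.2,  0.2]), 85.3)
(42.88, array([399.6, 257.7,  58.3]), array([-1.4,  0.9,  4. ]), 41.9)
(45.17, array([594. , -88.8, 190. ]), array([ 0.4, -0.8, -0.6]), 41.8)
```

View pics/w13.png

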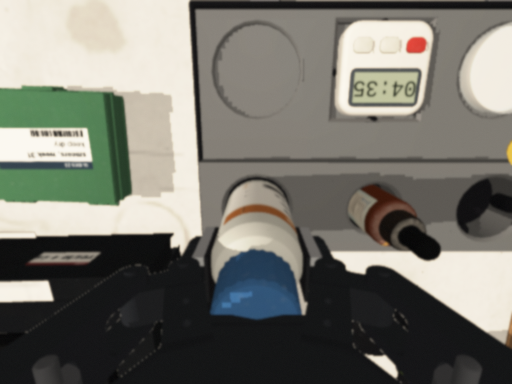

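```bash
python3 - <<'E'
from h import *
q=cad(50,-90)
r=press(q,0,58.3+0.5,25,rate=25)
E
```

```text
press True (47.45, array([594.9, -90. ,  64.3]), array([-1.5,  0.7,  3.7]), 41.8)
```

```bash
python3 - <<'E'
from h import *
q=cad(50,-90); robot.gripper_open(); robot.movel((*q,190),rate=200)
robot.reach((590,-370,200),Q(np.pi/2)); print(st()); a=look("w14")
g=proj(a,(544,-396,75)); print(g)
u,v=int(g[0]),int(g[1]); crop(a,"w14c",max(u-50,0),u+50,max(v-50,0),v+50,6); print(max(u-50,0),max(v-50,0))
E
```

```text
(49.82, array([ 590.4, -368.9,  199.6]), array([ 0.3,  0.4, -0.8]), 85.2)
[228.12785956 141.82333388]
178 91
```

View pics/w14.png

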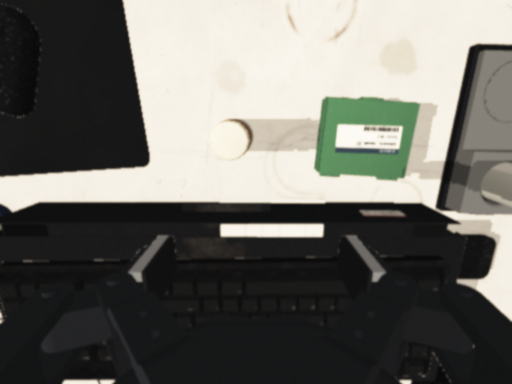

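View pics/w14c.png

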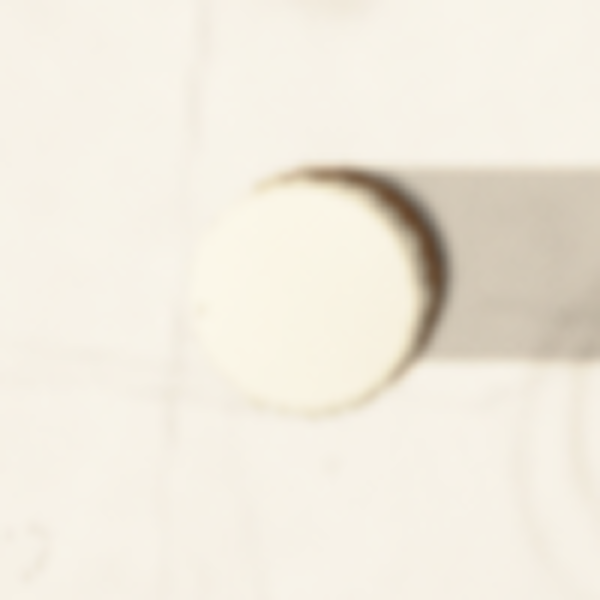

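```bash
python3 - <<'E'
from h import *
a=np.load("w14.npy",allow_pickle=True).item()
d=lambda u,v:((u+.5)/6-.5+178,(v+.5)/6-.5+91)
X=ray(a,*d(307,297),75); print(X, np.linalg.norm(ray(a,*d(196,297),75)-ray(a,*d(418,297),75)))
assert abs(X[0]-544)<8 and abs(X[1]+396)<8
p=tuple(X[:2])
robot.reach((*p,130),Q(np.pi/2)); robot.movel((*p,43.5),rate=150); print(st()); robot.clamp(); e=st(); print(e); 
robot.movel((*p,190),rate=200); look("w15")
q=cad(50,90); robot.reach((*q,190),Q(np.pi/2+YAW)); print(st()); 
robot.movel((*q,86),rate=150); look("w16")
np.save("ez.npy",e[1])
E
```

```text
[ 542.3884443  -395.37283021   75.        ] 34.72781094576941
(51.03, array([ 543.5, -395.7,   45.2]), array([0.5, 0.2, 0.5]), 85.3)
(51.53, array([ 542.8, -395.6,   44.6]), array([-0.4,  0.9,  3.6]), 37.4)
(54.25, array([598.9,  89.3, 190. ]), array([-0.2,  0.1, -0.8]), 37.9)
```

View pics/w16.png

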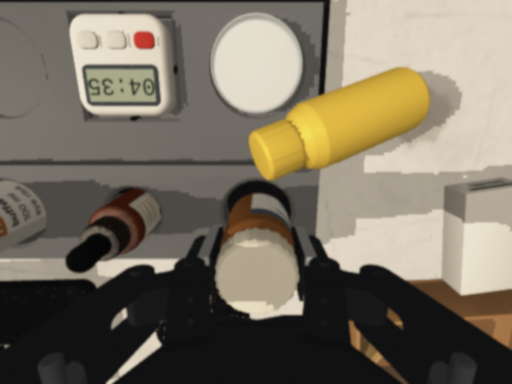

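```bash
python3 - <<'E'
from h import *
q=cad(50,90); z=float(np.load("ez.npy")[2])
press(q,0,z+0.5,25,rate=25)
robot.gripper_open(); robot.movel((*q,190),rate=200)
robot.reach((560,-20,290),Q(np.pi/2)); robot.wait(.3); print(st()); a=look("w17")
robot.reach((330,-250,240),Q(np.pi/2)); robot.wait(.3)
s=robot.camera("scene");t=robot.camera("top")
crop(s,"s9",190,320,150,275,5);crop(t,"t9",140,350,140,245,3.6.__float__())
print(st())
E
```

```text
press True (56.58, array([599.6,  90.1,  50.6]), array([-2.5,  1.3,  4.1]), 37.9)
(58.92, array([560. , -19.4, 288.8]), array([ 0.7,  0. , -0.1]), 85.3)
(60.62, array([ 330.3, -249.8,  239.9]), array([ 0.3, -0.3,  0.1]), 85.4)
```

View pics/w17.png

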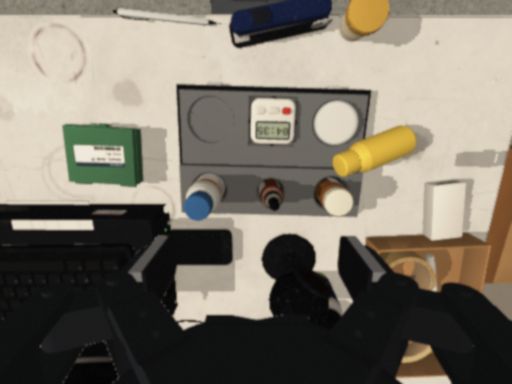

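View pics/s9.png

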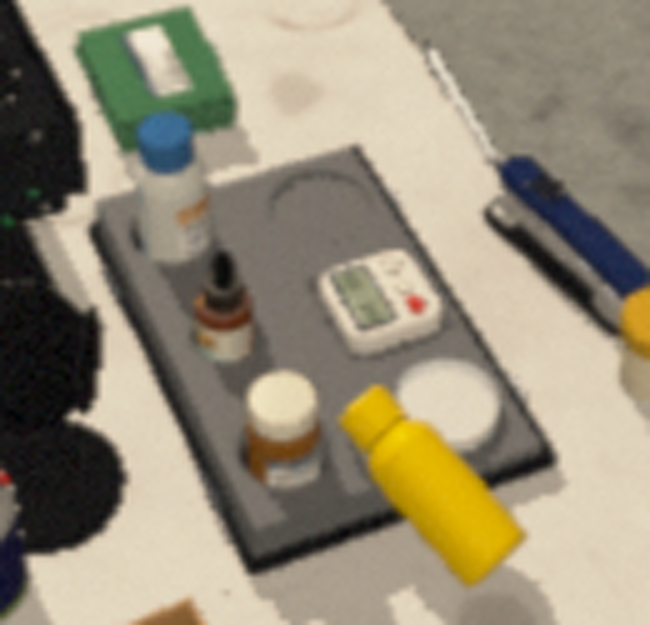

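View pics/t9.png

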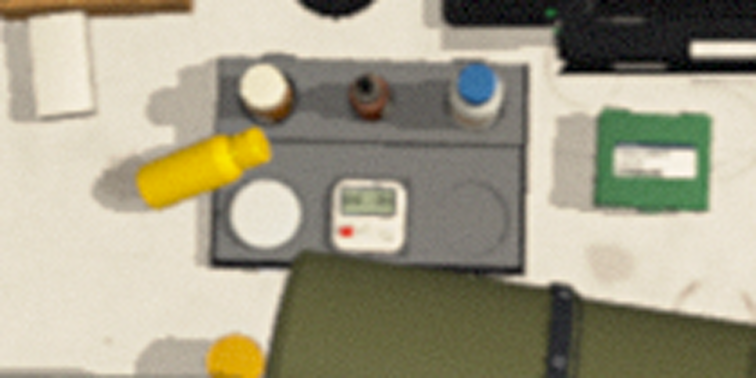

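The three bottles, timer and dish are in place, with seat heights each exactly 6.0 mm above grasp height. However, the yellow look-alike, at scene (275,245), has been tipped against the caddy. The hand's camera must have hit it at the dropper grasp, because w10 shows it standing and w11 shows it leaning. I'll stand it back up, starting by measuring its pose.

```bash
python3 - <<'E'
from h import *
L=lambda n:np.load(n+".npy",allow_pickle=True).item()
# pre-fall position
t0=L("topf");s0=L("scf");w10=L("w10")
def ym(c,box):
    im=cv2.cvtColor(c["image"],cv2.COLOR_BGR2HSV);m=cv2.inRange(im,np.array((22,150,60)),np.array((34,255,255)));M=np.zeros_like(m);u0,u1,v0,v1=box;M[v0:v1,u0:u1]=m[v0:v1,u0:u1];return M
# w10 crop
crop(w10,"y10",195,260,145,215,8)
t=robot.camera("top");s=robot.camera("scene"); np.save("tf2.npy",t);np.save("sf2.npy",s)
crop(t,"yt",170,225,170,205,12);crop(s,"ys",250,305,220,275,10);crop(L("w17"),"y17",320,430,115,190,7)
w2=L("w2");crop(w2,"y2",375,480,190,265,7)
E
cd pics; python3 -c "
import cv2,numpy as np
a=[cv2.imread(f+'.png') for f in ('yt','y17')]
w=max(i.shape[1] for i in a); cv2.imwrite('m1.png',cv2.resize(np.vstack([cv2.copyMakeBorder(i,0,0,0,w-i.shape[1],0) for i in a]),None,fx=.6,fy=.6)); print([i.shape for i in a])"
```

```text
[(420, 660, 3), (525, 770, 3)]
```

View pics/yt.png

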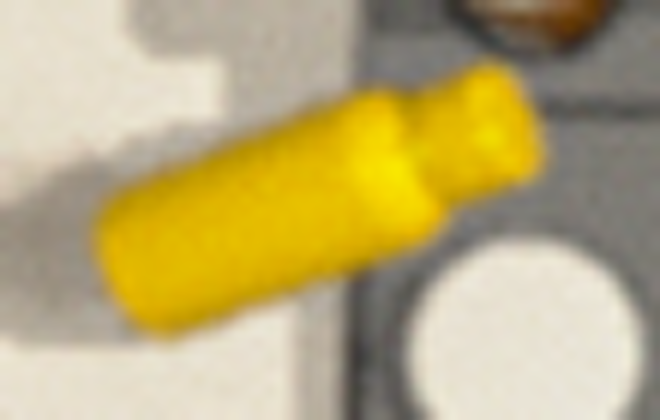

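View pics/y17.png

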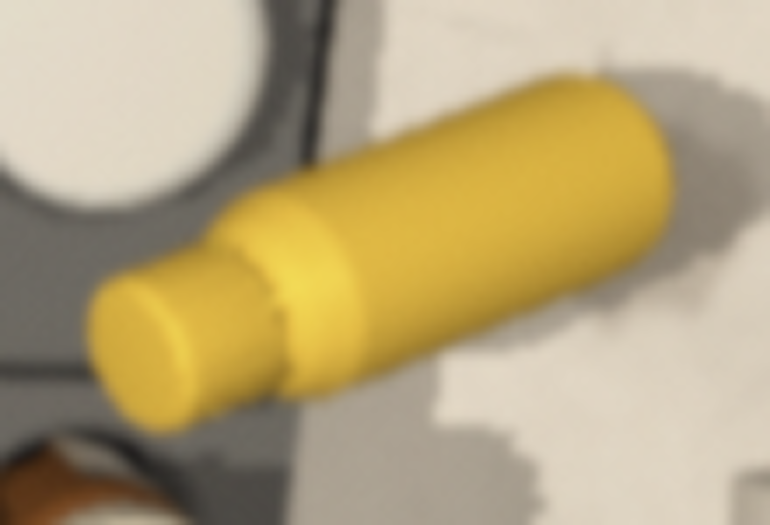

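View pics/ys.png

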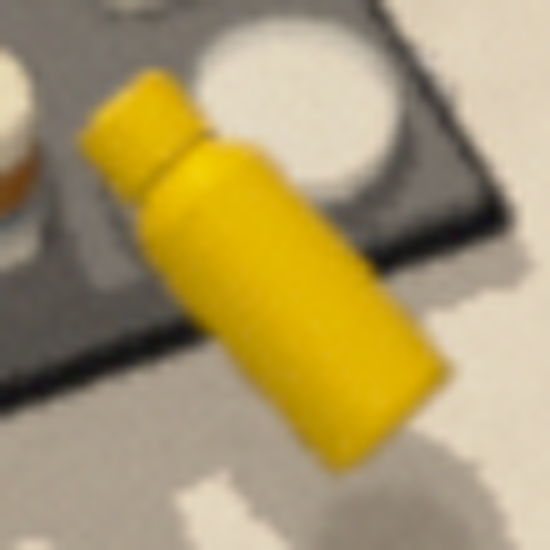

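View pics/y10.png

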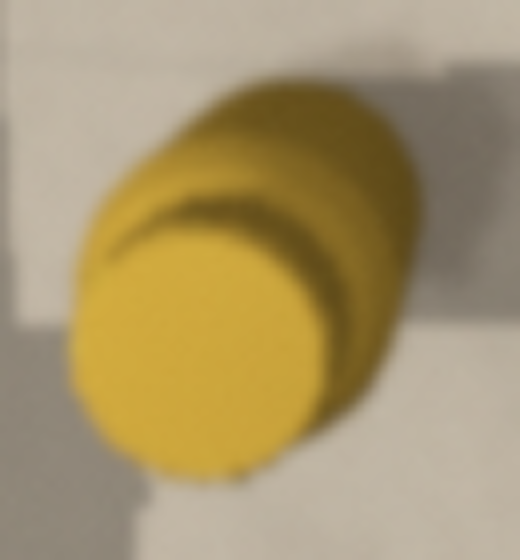

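```bash
python3 - <<'E'
from h import *
L=lambda n:np.load(n+".npy",allow_pickle=True).item()
T,S,W=L("tf2"),L("sf2"),L("w17")
ft=lambda u,v:((u+.5)/12-.5+170,(v+.5)/12-.5+170)
fs=lambda u,v:((u+.5)/10-.5+250,(v+.5)/10-.5+220)
fw=lambda u,v:((u+.5)/7-.5+320,(v+.5)/7-.5+115)
def tri(obs):
    A=np.zeros((3,3));b=np.zeros(3);LL=[]
    for c,p in obs:
        R=np.array(c["R"]);o=-R.T@np.array(c["t"]);d=R.T@np.array([(p[0]-c["cx"])/K(c),(p[1]-c["cy"])/K(c),1]);d/=np.linalg.norm(d)
        P=np.eye(3)-np.outer(d,d);A+=P;b+=P@o;LL.append((P,o))
    X=np.linalg.solve(A,b); return X.round(1),[np.linalg.norm(P@(X-o)).round(1) for P,o in LL]
cap=tri([(T,ft(518,122)),(S,fs(118,105)),(W,fw(140,358))]);neck=tri([(T,ft(405,152)),(S,fs(172,165)),(W,fw(245,310))]);base=tri([(T,ft(130,268)),(S,fs(392,420)),(W,fw(635,175))])
print("cap",cap);print("neck",neck);print("base",base)
d=cap[0]-base[0];print(np.linalg.norm(d),np.degrees(np.arcsin(d[2]/np.linalg.norm(d))),np.degrees(np.arctan2(d[1],d[0])))
w10=L("w10"); f=lambda u,v:((u+.5)/8-.5+195,(v+.5)/8-.5+145)
print("orig",ray(w10,*f(200,352),115),"capw",np.linalg.norm(ray(w10,*f(72,350),115)-ray(w10,*f(328,350),115)), "top0",ray(L("topf"),(123+.5)/3-.5+130,(127+.5)/3-.5+140,115))
E
```

```text
cap (array([555. ,  92. ,  56.1]), [np.float64(1.5), np.float64(0.3), np.float64(1.5)])
neck (array([547.9, 116.4,  52.6]), [np.float64(3.5), np.float64(2.5), np.float64(3.0)])
base (array([522.6, 197.6,  27.4]), [np.float64(2.3), np.float64(2.0), np.float64(2.9)])
114.12628969698436 14.564859618598131 -72.94303442338295
orig [536.18626533 204.87167281 115.        ] capw 30.310119998964076 top0 [538.87361585 204.79082265 115.        ]
```

The fit gives length 114 mm, tilt 14.6° and azimuth −73°. Its base originally stood at (537,205). The likely cause is the dropper's underside at z≈107 sweeping over its 115 mm cap. Next I'll check IK for gripping it, tilting it 75° and setting it back upright.

```bash
cat >> h.py <<'E'
sv=np.array([0.292,-0.956,0]);ax=np.array([-0.956,-0.292,0])
AZ=np.arctan2(-0.292,-0.956)
def Qt(deg): return (Ro.from_rotvec(ax/np.linalg.norm(ax)*np.radians(deg))*Ro.from_quat(Q(AZ))).as_quat()
def dt(deg): return Ro.from_quat(Qt(deg)).as_matrix()[:,2]
E
python3 - <<'E'
from h import *
print(dt(75.4))
print(0,robot.inverse_kinematics((536.7,151.3,25),Qt(0)))
for al in (50,60,68,75.4):
  for z in (52,120):
    p=np.array((536.5,204.8,z))+11*dt(al); q=robot.inverse_kinematics(p,Qt(al)); print(al,z,p.round(1),None if q is None else np.round(q,2))
E
```

```text
[ 0.28268417 -0.92550024 -0.25206936]
0 [ 0.63490222  0.01052712 -0.3412187   0.         -1.21905051 -0.33846272]
50 52 [539.  196.7  44.9] [ 1.02  0.33 -0.38  0.61 -1.54 -0.96]
50 120 [539.  196.7 112.9] [ 1.02  0.25 -0.33  0.61 -1.64 -0.89]
60 52 [539.3 195.7  46.5] [ 1.04  0.42 -0.37  0.69 -1.63 -1.03]
60 120 [539.3 195.7 114.5] [ 1.04  0.34 -0.34  0.7  -1.71 -0.95]
68 52 [539.5 195.   47.9] [ 1.05  0.5  -0.36  0.75 -1.7  -1.07]
68 120 [539.5 195.  115.9] [ 1.05  0.41 -0.35  0.76 -1.78 -1.  ]
75.4 52 [539.6 194.6  49.2] [ 1.06  0.57 -0.35  0.8  -1.77 -1.11]
75.4 120 [539.6 194.6 117.2] [ 1.05  0.47 -0.35  0.82 -1.84 -1.03]
```

```bash
python3 - <<'E'
from h import *
L=lambda n:np.load(n+".npy",allow_pickle=True).item()
T,S,W=L("topf"),L("scf"),L("w10")
for z in (0,-150,-300,-450):
    X=[ray(T,*p,z) for p in [(131,108),(130,207),(85,108)]]
    print(z,[x.round()[:2] for x in X],[proj(S,x).round() for x in X],[proj(W,x).round() for x in X])
cv2.imwrite("pics/sb.png",cv2.resize(S["image"][300:384,200:400],None,fx=4,fy=4)); cv2.imwrite("pics/wb.png",cv2.resize(W["image"][100:330,330:512],None,fx=3,fy=3))
E
```

```text
0 [array([806., 372.]), array([477., 361.]), array([806., 524.])] [array([213., 378.]), array([337., 312.]), array([241., 457.])] [array([338., 332.]), array([350., 122.]), array([432., 332.])]
-150 [array([862., 427.]), array([492., 415.]), array([862., 598.])] [array([203., 433.]), array([334., 358.]), array([231., 525.])] [array([341., 301.]), array([351., 129.]), array([419., 302.])]
-300 [array([918., 482.]), array([507., 468.]), array([918., 673.])] [array([195., 482.]), array([331., 397.]), array([223., 586.])] [array([343., 284.]), array([352., 133.]), array([411., 284.])]
-450 [array([974., 537.]), array([521., 522.]), array([974., 747.])] [array([187., 525.]), array([329., 431.]), array([215., 640.])] [array([344., 272.]), array([352., 135.]), array([406., 272.])]
```

View pics/sb.png

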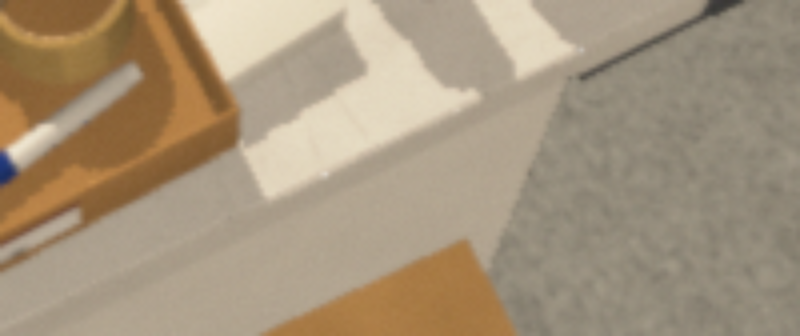

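The brown box is below desk level, so it's clear. Now I'll right the yellow bottle.

```bash
python3 - <<'E'
from h import *
p=(536.7,151.3)
robot.reach((*p,170),Qt(0)); r=robot.movel((*p,25.5),rate=120,f_stop=8); print(r,st())
robot.clamp(); print(st())
if st()[3]>30:
    robot.movel((*p,150),rate=150); print(st()); look("w18")
E
```

```text
False (63.76, array([537.2, 151.6,  26.4]), array([0.8, 0.3, 0.2]), 85.5)
(64.22, array([536.8, 151.5,  26. ]), array([-2.9,  0.8,  3.8]), 41.9)
(65.21, array([536.1, 151.1, 148.5]), array([ 1.1,  0.3, -2. ]), 42.6)
```

View pics/w18.png

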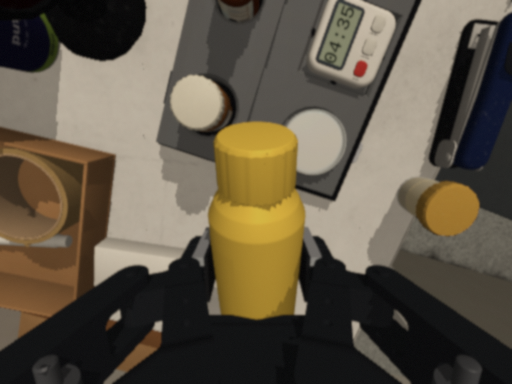

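```bash
python3 - <<'E'
from h import *
al=75.4
p=np.array((536.5,204.8,120))+11*dt(al)
robot.reach(p,Qt(al)); robot.wait(.2); print(st())
s=robot.camera("scene");t=robot.camera("top");np.save("sf3.npy",s);np.save("tf3.npy",t)
crop(s,"s10",230,340,170,290,5);crop(t,"t10",140,260,120,240,5)
E
```

```text
(66.26, array([540.1, 194. , 118.3]), array([ 0.2, -0.1, -0.4]), 41.8)
```

View pics/s10.png

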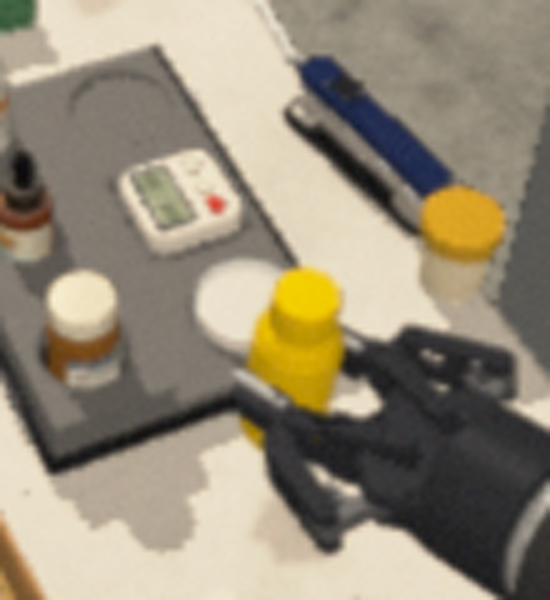

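View pics/t10.png

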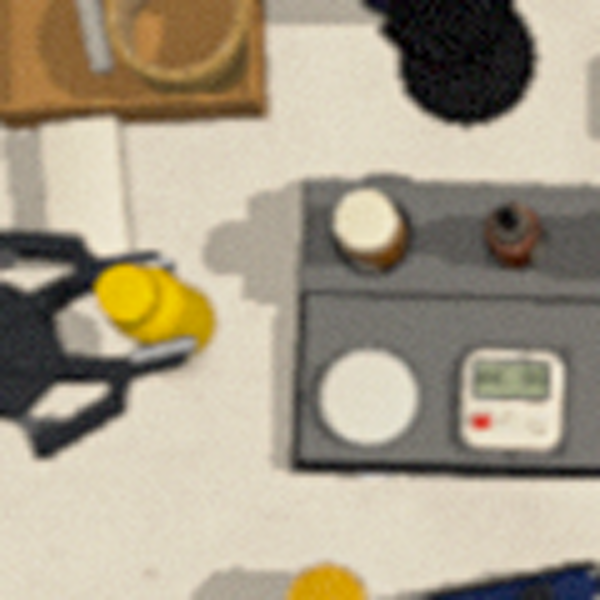

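```bash
python3 - <<'E'
from h import *
L=lambda n:np.load(n+".npy",allow_pickle=True).item()
T,S=L("tf3"),L("sf3")
ft=lambda u,v:np.array([(u+.5)/5-.5+140,(v+.5)/5-.5+120]); fs=lambda u,v:np.array([(u+.5)/5-.5+230,(v+.5)/5-.5+170])
def P(c):
    k=np.array([[K(c),0,c["cx"]],[0,K(c),c["cy"]],[0,0,1]]);return k@np.c_[np.array(c["R"]),c["t"]]
def tri(a,b):
    X=cv2.triangulatePoints(P(T),P(S),a.reshape(2,1),b.reshape(2,1));return (X[:3]/X[3]).ravel()
cap=tri(ft(127,292),fs(307,287));print("cap top",cap,"resid",proj(T,cap)-ft(127,292),proj(S,cap)-fs(307,287))
e=robot.observe()["eef_pos"]; g=e-11*dt(75.4); print("grip",g)
d=cap-g; print(d, "lean deg",np.degrees(np.arctan2(np.hypot(d[0],d[1]),d[2])), "along s",d@sv)
E
```

```text
cap top [537.23654596 203.11329627 186.819731  ] resid [-0.21571095  0.30983253] [-0.48656031 -0.05918067]
grip [536.95023799 204.160979   121.00981677]
[ 0.28630797 -1.04768273 65.80991422] lean deg 0.9454996125281652 along s 1.0851866165507877
```

The cap triangulates to within 1° of upright, and the base should be 49 mm below the grip. I'll set it down, release, and back off along the tool axis.

```bash
python3 - <<'E'
from h import *
al=75.4
c=lambda z,b=0:np.array((536.5,204.8,z))+(11-b)*dt(al)
robot.movel(c(58),rate=120); r=robot.movel(c(46),rate=20,f_stop=4); print(r,st())
robot.gripper_open(); robot.wait(.2)
e=robot.observe()["eef_pos"]
robot.movel(e-110*dt(al)+np.array([0,0,0]),rate=130); print(st())
s=robot.camera("scene");crop(s,"s11",230,340,170,290,5)
E
```

```text
True (67.47, array([539.7, 194.8,  48.7]), array([ 0.4, -0.7,  3.1]), 41.5)
(69.17, array([508.3, 295.4,  75. ]), array([-0. , -0.5, -0.2]), 85.1)
```

View pics/s11.png

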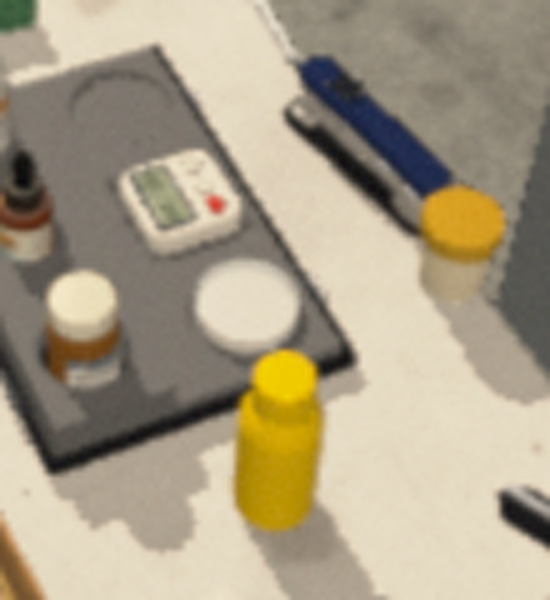

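```bash
python3 - <<'E'
from h import *
al=75.4
e=robot.observe()["eef_pos"]
robot.movel(e+np.array([0,0,150]),rate=150)
robot.reach((545,0,270),Q(np.pi/2)); robot.wait(.4); a=look("w20")
crop(a,"w20c",90,460,40,230,2.15)
robot.reach((380,-300,260),Q(np.pi/2)); robot.wait(.3)
t=robot.camera("top");s=robot.camera("scene"); crop(s,"s12",190,320,150,275,5);crop(t,"t12",130,350,140,250,3.5)
m=cv2.inRange(cv2.cvtColor(t["image"],cv2.COLOR_BGR2HSV),np.array((40,80,30)),np.array((85,255,255)));m[:165]=0;m[205:]=0;m[:,:300]=0;m[:,345:]=0
M=cv2.moments(m,True);print("box",ray(t,M["m10"]/M["m00"],M["m01"]/M["m00"],31),M["m00"]);print(st())
E
```

```text
box [ 575.30419418 -252.8064803    31.        ] 163.0
(73.7, array([ 380.3, -299.7,  259.9]), array([-0.8,  0.3,  0. ]), 85.0)
```

View pics/w20c.png

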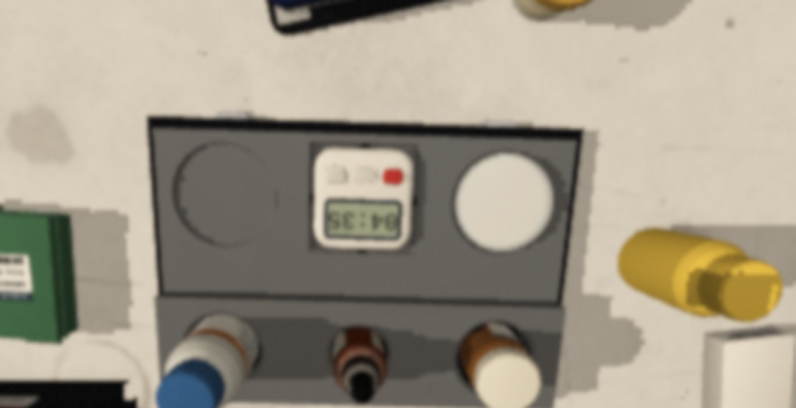

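View pics/s12.png

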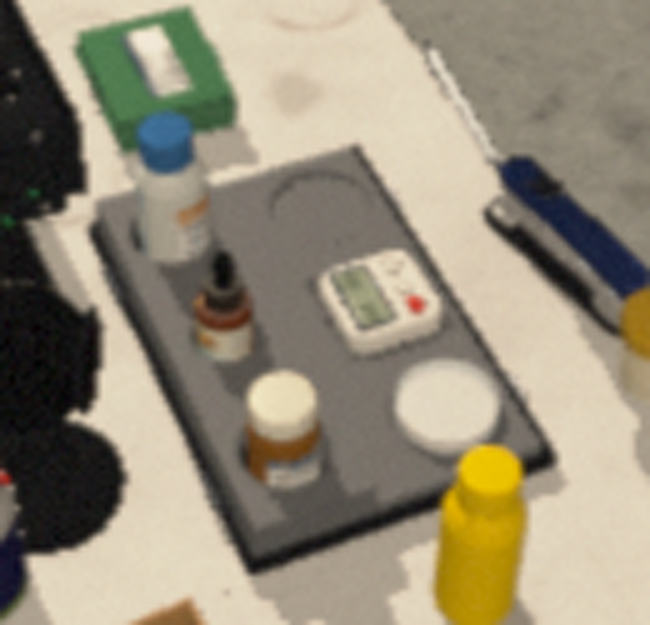

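View pics/t12.png

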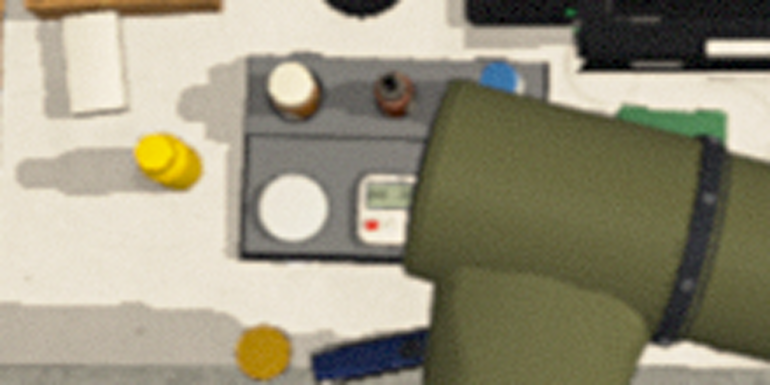

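```bash
python3 - <<'E'
from h import *
s0=np.load("scf.npy",allow_pickle=True).item(); s=robot.camera("scene")
for c in (s0,s):
    m=cv2.inRange(cv2.cvtColor(c["image"],cv2.COLOR_BGR2HSV),np.array((40,80,30)),np.array((85,255,255)));R=np.zeros_like(m);R[150:170,203:240]=m[150:170,203:240];M=cv2.moments(R,True);print(M["m10"]/M["m00"],M["m01"]/M["m00"],M["m00"])
robot.close_job()
E
```

```text
219.65178571428572 161.92857142857142 224.0
219.71806167400882 162.09691629955947 227.0
the job is handed in; nothing more can be done
```

I set out the caddy as asked and handed the job in at about 74 s, with the gripper open and clear. I did knock over the yellow bottle you asked me to leave alone, and stood it back up.

- **Order:** The slide box stands at the −y end. The tall white bottle is in the large rear pocket there, the dropper in the middle and the amber pot at the far end. The timer is in the bay and the dish is in the recess in front of the pot.
- **Seating:** The tall bottle, dropper and pot each stopped 6.0 mm above their desk grasp height, which matches the pocket floor. The press on the timer touched at z 28.2 (expected 28), and the dish sits 14.0 mm up, on its recess floor. The last pictures show everything upright or flat.
- **Slide box:** It did not move; its position in the scene picture matches the start to about 0.2 pixel. The final top-view check of it failed because the arm blocked the view.
- **Yellow bottle:** It was tipped against the caddy while I was fetching the dropper, most likely when the dropper's underside swept over its cap. I only noticed after placing the pot. I aimed to put it back on its measured starting spot, (536, 205). It stands upright in the last pictures, but I did not re-measure its final position.

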